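# Close the bayonet lid of the pot steriliser

### The job

The lid of the small pot steriliser was laid on askew and is resting on top of its lugs. Push it round counter-clockwise by a handle until its red notch faces the red lug and it drops onto its seat, then push it back clockwise under the lugs until you feel the closing stop, and snug it there with a steady push of about 12 N held for a second. Never force it (25 N at the very most), do not tip it, and leave everything else on the counter where it is.

Things in the scene. Friction and masses are not known exactly. Their poses are not given: they have to be found in the camera images.
- pot: steriliser pot, fixed: a round steel pot on a flat white case (50 mm high, its control end out to 190 mm). Origin on the pot's axis at counter height, z up, x to the red lug. Seat face (rim top) 140 mm above the counter, rim 178 mm in diameter. On the rim stand three inward-hooked lugs at 0 (red), 120 and 240 degrees, out to 87 mm radius, tops 13 mm above the seat, 12 mm wide. The lowered lid turns between two rigid stops.
- red_lug (a point): top of the red lug on the pot's rim, at 82.5 mm radius, 153 mm above the counter. Seen from above, the lid lies 35 to 70 degrees clockwise of its place at the start: its red notch must come counter-clockwise to this lug. The lowered lid can go about 4 degrees counter-clockwise past here (opening stop) and clockwise to the closing stop, a dark block clamped on the rim; it is adjustable and catches the lid somewhere 20 to 33 degrees clockwise of here.
- lid: loose chrome lid, 150 mm diameter, 0.5 to 0.9 kg, centred in the pot's bore with about 1 mm of play. Origin on its axis at the underside of the flange, z up, x to the red-marked notch; a valve and a gauge near the centre reach 40 mm above the origin. At the start it lies on the lugs, origin 152.5 mm above the counter; dropped home, 140 mm.
- lid_notch (a point): the red-marked notch in the lid's rim (at 70 mm radius, mid flange), one of three, 17 mm wide, at 0, 120 and 240 degrees. Within about 1.5 degrees of the red lug all three pass the lugs and the lid drops 12.5 mm. It may hang on the lugs' sides while it is pushed (a sharp rise of the force) and drop when the push is eased.
- handle_pos (a point): grip part of the nickel handle bar along the lid's +y, at 108 mm radius, half-way up the bar. The bar is straight and radial, 14 mm wide, 12 mm tall, from 44 to 132 mm radius; its underside is 17 mm above the lid's origin and outside 92 mm radius there is free air below it. Pushing the lid round here takes 1 to 5 N.
- handle_neg (a point): the same point of the like handle bar along the lid's -y (the one nearer the robot)
- canister: bystander: amber plastic canister with black screw cap, 76 mm diameter, 96 mm tall; origin under its centre
- cup: bystander: round chrome instrument cup with a dent low in its side, 73 mm diameter, 82 mm tall, three probes stand in it up to 140 mm; origin under its centre
- tray: bystander: green polymer quadrant tray 140 x 240 x 22 mm; origin under its centre
- tray_handle0: bystander: one of two loose nickel-plated tray handles (U of 8 mm rod, 90 x 30 mm) lying in the green tray; origin at its underside
- tray_handle1: bystander: the other loose tray handle in the green tray; same size
- wax_rim: bystander: pink wax rim, a horseshoe 65 mm across and 18 mm tall; origin under the centre of its arch
- bur_block: bystander: blue bur block 42 x 70 mm, 35 mm tall with its burs; origin under its centre
- cassette: bystander: flat steel instrument cassette 140 x 200 x 28 mm; origin under its centre

How it is judged:
On the way, in this order (a step that is already met when the one before it is completed fails the run):
1. the lid is turned until its red notch faces the red lug (within 7 degrees) and has dropped onto its seat (z of lid in the frame of pot below 0.143 m and angle between lid's own z axis and vertical below 0.05 rad and angle between the x axis of lid and the x axis of pot, either way round below 0.122 rad), for 0.2 s.
2. the seated lid, turned back 19 to 35 degrees under the lugs, stands still against its closing stop while it is pressed there with 8 N or more for 0.4 s (z of lid in the frame of pot below 0.143 m and angle between lid's own z axis and vertical below 0.05 rad and angle between the x axis of lid and the x axis of pot, either way round between 0.33 and 0.62 rad and contact force between the fingers and lid above 8 N and angular speed of lid below 0.05 rad/s), for 0.4 s.
At the end, for the whole second after the job is handed in: the lid rests level on its seat under the lugs (origin within 3 mm of the seat face), turned 19 to 35 degrees clockwise from the red lug (where its closing stop caught it), at rest and released (z of lid in the frame of pot below 0.143 m and angle between lid's own z axis and vertical below 0.05 rad and angle between the x axis of lid and the x axis of pot, either way round between 0.33 and 0.62 rad and linear speed of lid below 0.01 m/s); the robot touches nothing.
It fails at once if the lid is pushed with more than 25 N (contact force between any of the fingers, the arm and lid above 25 N).
It fails at once if the lid is tipped by more than 10 degrees (angle between lid's own z axis and vertical above 0.175 rad).
It fails at once if something else on the counter is moved by more than 15 mm (distance of any of canister, cup, tray, tray_handle0, tray_handle1, wax_rim, bur_block, cassette from where it was at the start of the episode above 0.015 m).
It also fails if it takes over 64 s, if anything falls off the work surface, if the arm or the gripper's body presses on something with over 40 N, if the wrist force passes 120 N, or if a joint passes its speed limit or range.

### The arm

A 7-joint arm with a two-finger parallel gripper is mounted at the origin on the work surface. World frame = base frame: x ahead of the robot, y to its left, z up, the work surface at z = 0. Lengths are in m, angles in rad, forces in N, time in s.
With the tool pointing down it reaches from about 0.35 to 0.9 m from the base axis. Payload 8.1 kg.
Tool frame: the origin (TCP) lies at the very end of the fingers, on their centre line; the grasp point (between the pads) lies 19 mm behind it (arm.tcp_to_grasp is the z of the grasp point in the tool frame, in m); z points along the fingers, y is the line along which they close (so a half turn about z gives the same grasp; the last joint's range is limited). The gripper opens to 92 mm and grips with 3 to 60 N. Pads are 19 mm wide; open, the fingers measure 130 mm over their backs; the gripper's body (75 mm by 190 mm) begins 47 mm behind the grasp point.
Start: joints at [1.223, 0.434, 0.025, 1.573, -0.012, 1.134, -0.075], TCP at [0.151, -0.606, 0.227] pointing down, gripper open.
Joint ranges: [-2.62, 2.62], [-0.44, 2.09], [-1.27, 1.32], [0.08, 2.57], [-1.32, 4.46], [0.12, 2], [-2.74, 2.74]. Speed limits (rad/s): [2.22, 2.22, 3.01, 3.01, 3.14, 3.14, 3.14].

### API

Orientations are given as a rotation vector (axis times angle).
In Python, from cell import readout, vision, sign_off, arm gives the robot as it stands. The module is installed in compiled form; this text tells all that it offers.
- The arm moves only by the shell command python3 -m creep 'ROWS' [FORCE]. ROWS is JSON, a list of rows, each a list of 5 numbers: the shift along the tool's x, y, z in units of 4 cm (1.0 is 4 cm), then the turn about the tool's z in units of 4 degrees (1.0 is 4 degrees), then the opening, from 0 (shut) to 1 (fully open). A call has 1 to 12 rows; each row shifts and turns the commanded pose from where the row before left it, along the tool's axes as they then stand; what a row does not reach is not made up. A row lasts 1/8 s, in which the tool goes at most 62.5 mm and 10.7 degrees, less where a joint would pass 70% of its speed; a pose out of reach is approached as far as the arm can. A call with a number of a shift or a turn outside -1 to 1 is refused whole. A call with a gripper value outside its range is refused whole. The fingers move at their own pace and stop on an object; FORCE is the grip in N (left out, the last holds). Time passes only in rows, so rows that do not move let the fingers close. It gives the time, the measured TCP pose, the force, the opening and the grip force at its end, in the units of the state.
- readout.observe(): the state, without advancing time (a new reading comes with each control period).
- vision.get_image(name): name is "side" or "top"; returns a dict with "pixels" (384x512x3 uint8, blue, green, red), "z_map" (384x512 float32, m along the optical axis (not along the pixel's ray), 0 where there is no reading), "camera_matrix" (3x3 intrinsics, pixels), "position" and "rotation" of the camera in the world. Camera axes: x right, y up, looking along -z (the intrinsics and any distortion apply to the point x, -y, -z); pixel columns grow to the right and rows downward; lengths in m; the calibration is good to about 2 mm. A picture is of the moment at which its call begins.
- sign_off(): hands the job in; it is judged then, once.
The state is a dict: "clock": time; "joints": joint angles; "dq": joint speeds; "joint_efforts": joint torques, N m; "position": TCP position; "ee_rot": TCP orientation; "force": force on the tool from outside, world axes, zero at the start; "ft_torque": the same for the moment, N m; "width": opening from 0.0 (shut) to 1.0 (fully open); "gripper_force": force on a finger pad.
Only numpy, scipy, OpenCV 4.12 (cv2) and the standard library are available. Lean on these libraries where they do the work, as an engineer would, in place of code of your own. Each camera call takes 0.05 s, during which the arm holds its last target. There are 200 camera calls.

## Working session

There is one attempt and no reset: what is moved stays moved. The work goes in short steps, Python scripts to look and compute and a shell command to move; the robot and the scene stay as the last step left them, time stands still between calls to the robot, and variables do not carry over. Pictures are saved under pics/ and viewed, at most 10 in all, crops included, and the job is handed in when it is done.

```bash
mkdir -p pics; cat > h.py <<'E'
import numpy as np, cv2
from cell import readout, vision, sign_off, arm
from scipy.spatial.transform import Rotation as R
def rays(im,uv):
    K=np.array(im["camera_matrix"]);uv=np.atleast_2d(uv).astype(float)
    d=np.c_[(uv[:,0]-K[0,2])/K[0,0],-(uv[:,1]-K[1,2])/K[1,1],-np.ones(len(uv))]
    r=np.array(im["rotation"]); r=r if r.shape==(3,3) else R.from_rotvec(r).as_matrix()
    return np.array(im["position"]),d@r.T
def onplane(im,uv,z):
    p,d=rays(im,uv); return p+d*((z-p[2])/d[:,2])[:,None]
def cloud(im):
    h,w=im["z_map"].shape;u,v=np.meshgrid(np.arange(w),np.arange(h))
    p,d=rays(im,np.c_[u.ravel(),v.ravel()])
    return (p+d*im["z_map"].reshape(-1,1)).reshape(h,w,3)
E
python3 - <<'E'
from h import *
print(readout.observe())
for n in("top","side"):
    im=vision.get_image(n);cv2.imwrite(f"pics/{n}0.png",im["pixels"])
    print(n,im["position"],im["rotation"],im["camera_matrix"],[k for k in im])
E
```

```text
{'clock': 0.0, 'joints': array([ 1.22341347,  0.43525148,  0.0249733 ,  1.5740843 , -0.01161833,
        1.13401005, -0.07508421]), 'dq': array([-0.00069418, -0.00065511,  0.00027071, -0.00103766,  0.00127402,
        0.00060646, -0.00087437]), 'joint_efforts': array([-1.27136675e-03, -6.67854595e+01,  9.84739959e-01, -3.14460325e+01,
       -6.05982752e-02,  4.30515117e-02,  1.58297139e-04]), 'position': array([ 0.15129206, -0.60588443,  0.22593222]), 'ee_rot': array([-3.11654070e+00, -3.83255964e-01,  5.09399065e-04]), 'force': array([-1.20246555,  0.02812552, -0.74054443]), 'ft_torque': array([-0.03823293,  0.02057678,  0.00676643]), 'gripper_force': 0.0, 'width': 0.9977293281678061}
top [0.40185227 0.03067263 1.63796712] [ 0.07172114 -0.0779079  -1.5807552 ] [[420.86075353   0.         251.98122494]
 [  0.         420.86075353 195.71633827]
 [  0.           0.           1.        ]] ['pixels', 'z_map', 'camera_matrix', 'position', 'rotation']
side [-0.06199281  0.68185084  0.82139266] [ 0.43143433 -1.05757071 -2.18067641] [[377.62549749   0.         254.50912745]
 [  0.         377.62549749 190.57763248]
 [  0.           0.           1.        ]] ['pixels', 'z_map', 'camera_matrix', 'position', 'rotation']
```

View pics/top0.png

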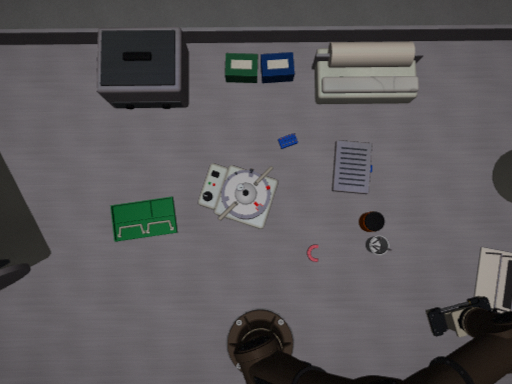

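View pics/side0.png

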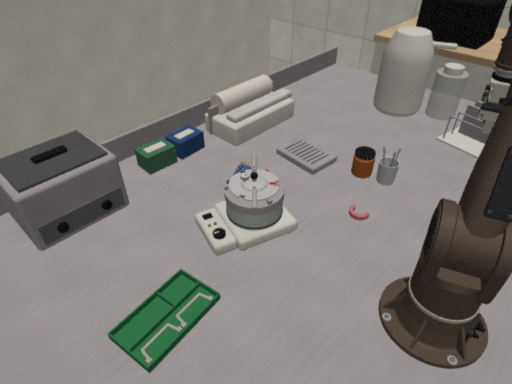

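Top view: the pot is at about (246,193), with its handles towards (268,172) and (222,217). There are red marks at about (268,187) and (257,205). I'll zoom in and measure.

```bash
python3 - <<'E'
from h import *
a=vision.get_image("top");b=vision.get_image("side")
c=cv2.resize(a["pixels"][153:238,190:300],None,fx=7,fy=7,interpolation=cv2.INTER_CUBIC);cv2.imwrite("pics/topz.png",c)
c=cv2.resize(b["pixels"][145:250,190:310],None,fx=5.5,fy=5.5,interpolation=cv2.INTER_CUBIC);cv2.imwrite("pics/sidez.png",c)
for n,im,z0,box in(("top",a,.15,(150,240,190,300)),("side",b,.15,(140,250,190,310))):
    hsv=cv2.cvtColor(im["pixels"],cv2.COLOR_BGR2HSV)
    m=(((hsv[...,0]<8)|(hsv[...,0]>172))&(hsv[...,1]>130)&(hsv[...,2]>70)).astype(np.uint8)
    k=np.zeros_like(m);k[box[0]:box[1],box[2]:box[3]]=1;m*=k
    nn,l,s,ce=cv2.connectedComponentsWithStats(m)
    P=cloud(im)
    for i in range(1,nn):
        print(n,ce[i].round(1),s[i,4],onplane(im,ce[i],z0).round(4),np.median(P[l==i],0).round(4))
P=cloud(a).reshape(-1,3)
q=P[(abs(P[:,0]-.5)<.2)&(abs(P[:,1]-.06)<.2)]
# handle level points
for lo,hi in((.128,.148),(.148,.166),(.166,.186)):
    s=q[(q[:,2]>lo)&(q[:,2]<hi)];print(lo,len(s),s.mean(0).round(4),s.min(0).round(3),s.max(0).round(3))
s=q[(q[:,2]>.125)]; (c,r)=cv2.minEnclosingCircle(s[(s[:,2]<.165)][:,:2].astype(np.float32));print("circ",c,r)
E
```

```text
top [213.5 184.5] 4 [[0.5854 0.1605 0.15  ]] [0.5973 0.1689 0.0532]
top [267.6 187.1] 12 [[ 0.574  -0.0319  0.15  ]] [ 0.5739 -0.0317  0.1509]
top [256.  203.5] 12 [[0.5159 0.0101 0.15  ]] [0.515  0.0102 0.1584]
side [272.3 182.8] 6 [[0.5192 0.003  0.15  ]] [0.5118 0.011  0.1582]
side [214.5 223. ] 2 [[0.5134 0.2358 0.15  ]] [0.5961 0.1717 0.0534]
0.128 482 [0.5449 0.0473 0.1402] [ 0.465 -0.038  0.131] [0.646 0.135 0.148]
0.148 1106 [0.5525 0.0481 0.1582] [ 0.469 -0.033  0.148] [0.643 0.134 0.166]
0.166 355 [0.5548 0.047  0.176 ] [ 0.461 -0.048  0.166] [0.646 0.143 0.186]
circ (0.5563751459121704, 0.04737076908349991) 0.09239218384027481
```

View pics/topz.png

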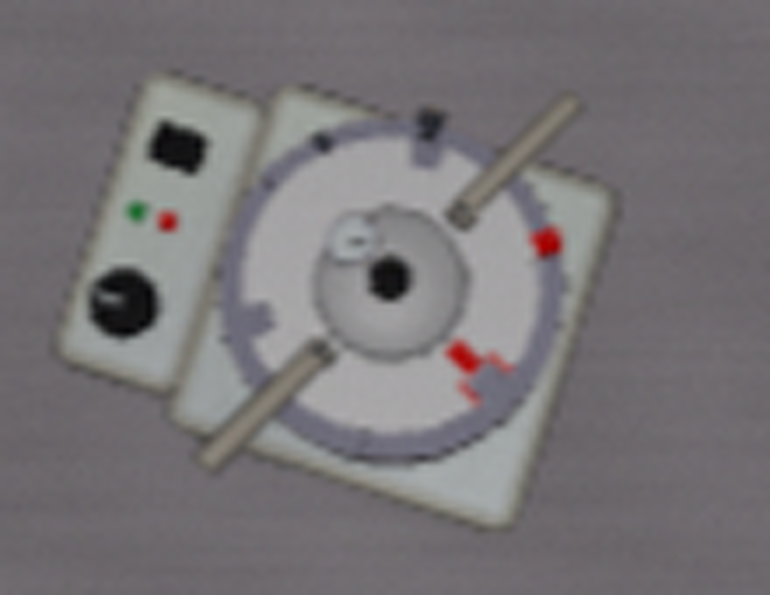

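View pics/sidez.png

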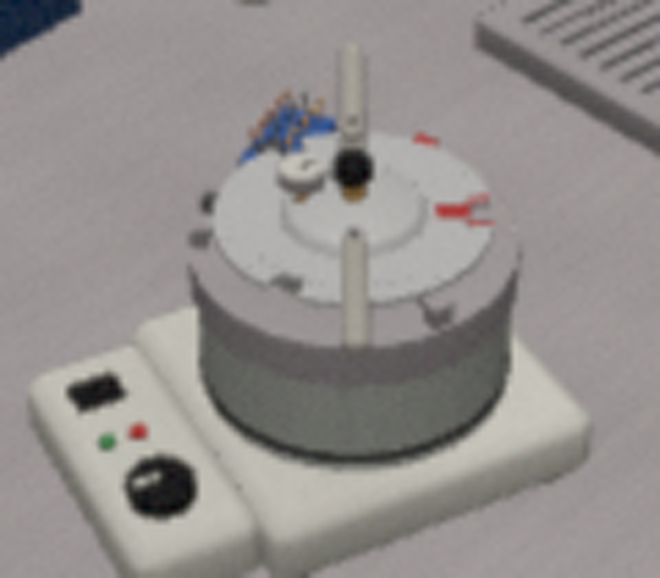

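The top crop shows the red lug at (547,242), the lid notch at (485,380) and the lid centre at about (390,281). handle_neg runs to the lower left, with its end at (205,465), and the dark stop block is at (430,122). The side crop agrees. Next I'll compute the angles.

```bash
cat >> h.py <<'E'
def tocrop(u,v): return [190+(u+.5)/7-.5,153+(v+.5)/7-.5]
def delta(x,y,z):
    o=readout.observe();M=R.from_rotvec(o["ee_rot"]).as_matrix()
    yaw=np.degrees(np.arctan2(M[1,0],M[0,0]))
    print("t",round(o["clock"],2),"pos",o["position"].round(4),"yaw",yaw.round(2),"F",o["force"].round(1),"tool units",(M.T@(np.array([x,y,z])-o["position"])/.04).round(2), "j7",o["joints"][6].round(2),"w",round(o["width"],3))
E
python3 - <<'E'
from h import *
a=vision.get_image("top")
e=onplane(a,[tocrop(205,463),tocrop(573,98)],.18);c=e.mean(0)
d=e[1]-e[0];print("ends",e.round(4),"c",c.round(4),"len",np.hypot(*d[:2]),"dir neg",np.degrees(np.arctan2(-d[1],-d[0])))
P=cloud(a).reshape(-1,3);s=P[(np.hypot(P[:,0]-.555,P[:,1]-.048)<.14)&(P[:,2]>.170)&(P[:,2]<.19)]
s=s[np.hypot(s[:,0]-.555,s[:,1]-.048)>.06];mu=s.mean(0);w=np.linalg.svd(s[:,:2]-mu[:2],full_matrices=False)[2][0];print("pca",mu.round(4),s[:,2].mean(),np.degrees(np.arctan2(w[1],w[0])),len(s))
for n,uv,z in(("lug",(547,242),.153),("notch",(488,383),.155),("mark",(464,357),.157),("block",(430,122),.155),("rimL",(222,285),.14),("rimR",(563,285),.14),("rimB",(390,465),.14)):
    p=onplane(a,[tocrop(*uv)],z)[0];q=p-c;print(n,p.round(4),np.hypot(*q[:2]).round(4),np.degrees(np.arctan2(q[1],q[0])).round(1))
th=np.radians(135);delta(c[0]+.108*np.cos(th),c[1]+.108*np.sin(th),.23)
E
```

```text
ends [[ 0.4622  0.1397  0.18  ]
 [ 0.6427 -0.0452  0.18  ]] c [0.5525 0.0473 0.18  ] len 0.25836208383426884 dir neg 134.31627541669175
pca [0.5559 0.0453 0.1805] 0.18045023130227034 134.24218564284382 159
lug [ 0.5735 -0.0322  0.153 ] 0.0822 -75.2
notch [ 0.502  -0.0013  0.155 ] 0.0701 -136.1
mark [0.5151 0.0107 0.157 ] 0.0523 -135.6
block [0.6353 0.0265 0.155 ] 0.0854 -14.1
rimL [0.5547 0.1336 0.14  ] 0.0864 88.5
rimR [ 0.5527 -0.0406  0.14  ] 0.0879 -89.8
rimB [0.4618 0.0487 0.14  ] 0.0907 179.1
t 0.25 pos [ 0.1514 -0.6062  0.2263] yaw 14.02 F [0.  0.7 0.8] tool units [ 12.3  -15.73  -0.08] j7 -0.08 w 0.997
```

```bash
python3 -m creep '[[0.9,-0.4,-0.3,0,1],[0.9,-0.4,-0.3,0,1],[0.9,-0.4,0,0,1],[0.9,-0.4,0,0,1],[0.9,-0.4,0,0,1],[0.9,-0.4,0,0,1],[0.9,-0.8,0,0,1],[0.9,-0.8,0,0,1],[0.9,-0.8,0,0,1],[0.9,-0.8,0,0,1],[0.9,-0.8,0,0,1],[0.9,-0.8,0,0,1]]'
python3 -c "
from h import *
delta(.4786,.1243,.23)"
```

```text
clock: 1.75
position: [0.5015, -0.221, 0.2508]
ee_rot: [3.118, 0.383, 0.0]
force: [-0.4, -0.5, -0.3]
width: 1.001
gripper_force: 0.0
t 1.75 pos [ 0.5015 -0.221   0.2508] yaw 14.01 F [-0.4 -0.5 -0.3] tool units [ 1.54 -8.51  0.52] j7 -1.07 w 1.001
```

```bash
python3 -m creep '[[0.2,-0.9,0,0,1],[0.2,-0.9,0,0,1],[0.2,-0.9,0,0,1],[0.2,-0.9,0,0,1],[0.2,-0.9,0,0,1],[0.2,-0.9,0,0,1],[0.2,-0.9,0,0,1],[0.1,-0.9,0,0,1],[0,-0.9,0,0,1],[0,-0.4,0,0,1],[0,0,0,-1,1],[0,0,0,-1,1]]'
for i in 1 2; do :; done
python3 -m creep '[[0,0,0,-1,1],[0,0,0,-1,1],[0,0,0,-1,1],[0,0,0,-1,1],[0,0,0,-1,1],[0,0,0,-1,1],[0,0,0,-1,1],[0,0,0,-1,1],[0,0,0,-1,1],[0,0,0,-1,1],[0,0,0,-1,1],[0,0,0,-1,1]]'
python3 -m creep '[[0,0,0,-1,1],[0,0,0,-1,1],[0,0,0,-1,1],[0,0,0,-1,1],[0,0,0,-1,1],[0,0,0,-1,1],[0,0,0,-1,0.6],[0,0,0,-1,0.6],[0,0,0,-1,0.6],[0,0,0,-1,0.6],[0,0,0,-1,0.6],[0,0,0,-1,0.6]]'
python3 - <<'E'
from h import *
delta(.4786,.1243,.15)
a=vision.get_image("top");b=vision.get_image("side")
c=cv2.resize(a["pixels"][153:238,190:300],None,fx=5,fy=5);d=cv2.resize(b["pixels"][130:250,190:310],None,fx=3.54,fy=3.54)[:425]
cv2.imwrite("pics/z2.png",cv2.resize(np.hstack([c[:425],d[:425]]),(780,340)))
E
```

```text
clock: 3.25
position: [0.4768, 0.1214, 0.2507]
ee_rot: [3.083, 0.603, -0.0]
force: [0.2, 0.5, 0.6]
width: 1.0
gripper_force: 0.0
clock: 4.75
position: [0.4769, 0.121, 0.2506]
ee_rot: [2.572, 1.803, -0.001]
force: [0.5, 0.3, 0.3]
width: 0.999
gripper_force: 0.0
clock: 6.25
position: [0.4769, 0.121, 0.2506]
ee_rot: [1.616, 2.694, -0.001]
force: [-0.5, -0.4, -0.7]
width: 0.602
gripper_force: 0.0
t 6.25 pos [0.4769 0.121  0.2506] yaw 118.08 F [-0.5 -0.4 -0.7] tool units [0.05 0.08 2.52] j7 -0.06 w 0.602
```

View pics/z2.png

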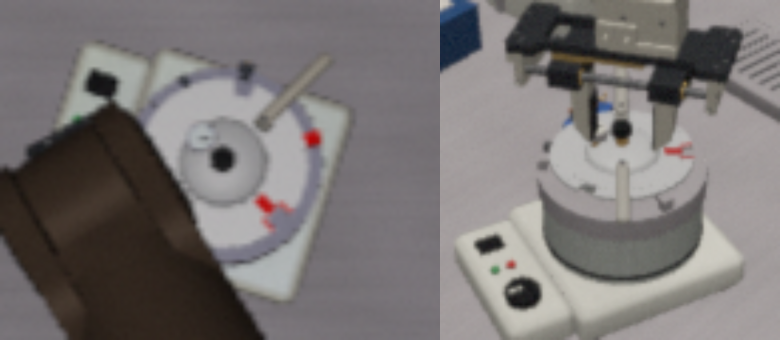

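The side view shows the open fingers on either side of handle_neg, at columns 590 and 660 with the bar at 622. I'll finish the turn and lower.

```bash
python3 -m creep '[[0,0,0,-1,0.6],[0,0,0,-1,0.6],[0,0,0,-1,0.6],[0,0,0,-1,0.6],[0.1,0,0.5,0,0.6],[0,0,0.5,0,0.6],[0,0,0.5,0,0.6],[0,0,0.5,0,0.6],[0,0,0.5,0,0.6],[0,0,0,0,0.6]]'
cat >> h.py <<'E'
C=np.array([.554,.047])
def polar():
    o=readout.observe();M=R.from_rotvec(o["ee_rot"]).as_matrix();q=o["position"][:2]-C
    th=np.arctan2(q[1],q[0]);t=np.array([-np.sin(th),np.cos(th)])
    print("t",round(o["clock"],2),"r",np.hypot(*q).round(4),"th",(np.degrees(th)%360).round(2),"yaw",(np.degrees(np.arctan2(M[1,0],M[0,0]))%360).round(2),"z",o["position"][2].round(4),"Ft,Fr",(o["force"][:2]@t).round(2),(o["force"][:2]@[np.cos(th),np.sin(th)]).round(2),"Fz",o["force"][2].round(2),"toolY",(M[:2,1]).round(2),"w",round(o["width"],3))
if __name__=="__main__": polar()
E
python3 h.py
```

```text
clock: 7.6
position: [0.4731, 0.1241, 0.1496]
ee_rot: [-1.229, -2.889, 0.003]
force: [0.1, -0.4, -0.4]
width: 0.6
gripper_force: 0.0
t 7.6 r 0.1117 th 136.38 yaw 133.92 z 0.1496 Ft,Fr 0.21 -0.3 Fz -0.44 toolY [0.72 0.69] w 0.6
```

```bash
python3 -m creep '[[-0.05,0,0,0,0.35],[-0.05,0,0,0,0.35],[0,-0.05,0,-0.25,0.35],[0,-0.05,0,-0.25,0.35],[0,-0.05,0,-0.25,0.35],[0,-0.05,0,-0.25,0.35],[0,-0.05,0,-0.25,0.35],[0,-0.05,0,-0.25,0.35],[-0.004,-0.1,0,-0.5,0.35],[-0.004,-0.1,0,-0.5,0.35]]'; python3 h.py
```

```text
clock: 8.85
position: [0.4635, 0.107, 0.1508]
ee_rot: [0.966, 2.989, 0.001]
force: [0.5, 2.2, 0.7]
width: 0.352
gripper_force: 1.3
t 8.85 r 0.1086 th 146.44 yaw 144.18 z 0.1508 Ft,Fr -2.06 0.82 Fz 0.71 toolY [0.59 0.81] w 0.352
```

```bash
python3 -m creep '[[-0.004,-0.095,0,-0.5,0.35],[-0.004,-0.095,0,-0.5,0.35],[-0.004,-0.095,0,-0.5,0.35],[-0.004,-0.095,0,-0.5,0.35],[-0.004,-0.095,0,-0.5,0.35],[-0.004,-0.095,0,-0.5,0.35],[-0.004,-0.095,0,-0.5,0.35],[-0.004,-0.095,0,-0.5,0.35],[-0.004,-0.095,0,-0.5,0.35],[-0.004,-0.095,0,-0.5,0.35]]'; python3 h.py
python3 -m creep '[[-0.004,-0.095,0,-0.5,0.35],[-0.004,-0.095,0,-0.5,0.35],[-0.004,-0.095,0,-0.5,0.35],[-0.004,-0.095,0,-0.5,0.35],[-0.004,-0.095,0,-0.5,0.35],[-0.004,-0.095,0,-0.5,0.35],[-0.004,-0.095,0,-0.5,0.35],[0,0,0,0,0.35]]'; python3 h.py
python3 - <<'E'
from h import *
a=vision.get_image("top");b=vision.get_image("side")
c=cv2.resize(a["pixels"][153:238,190:300],None,fx=5,fy=5);d=cv2.resize(b["pixels"][130:250,190:310],None,fx=3.54,fy=3.54)[:425]
cv2.imwrite("pics/z3.png",cv2.resize(np.hstack([c[:425],d[:425]]),(780,340)))
E
```

```text
clock: 10.1
position: [0.4477, 0.0724, 0.1508]
ee_rot: [0.433, 3.112, 0.0]
force: [0.9, 2.5, 0.9]
width: 0.35
gripper_force: 1.4
t 10.1 r 0.1093 th 166.58 yaw 164.15 z 0.1508 Ft,Fr -2.61 -0.29 Fz 0.88 toolY [0.27 0.96] w 0.35
clock: 11.1
position: [0.4441, 0.0456, 0.1506]
ee_rot: [-0.054, -3.141, 0.001]
force: [0.6, -0.3, -0.3]
width: 0.351
gripper_force: 0.1
t 11.1 r 0.1099 th 180.74 yaw 178.02 z 0.1506 Ft,Fr 0.34 -0.57 Fz -0.34 toolY [0.03 1.  ] w 0.351
```

View pics/z3.png

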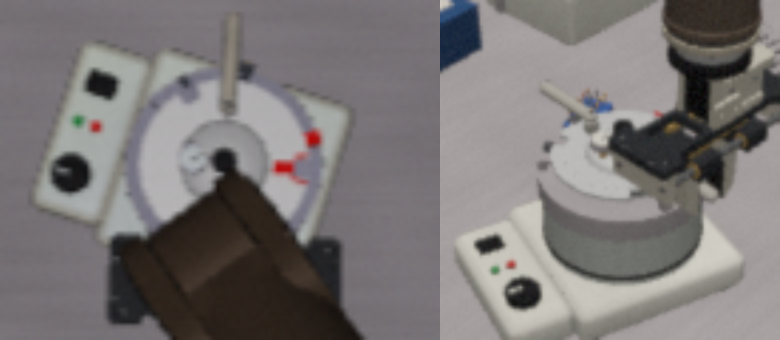

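The lid has turned as planned: notch at (303,167) and lug at (314,139) in the composite, so about 16° is left. I'll go 10° further, then slowly.

```bash
python3 -m creep '[[-0.01,-0.095,0,-0.5,0.35],[-0.01,-0.095,0,-0.5,0.35],[-0.01,-0.095,0,-0.5,0.35],[-0.006,-0.095,0,-0.5,0.35],[-0.004,-0.095,0,-0.5,0.35],[-0.004,-0.05,0,-0.25,0.35]]'; python3 h.py
python3 -m creep '[[0,-0.025,0,-0.125,0.35],[0,-0.025,0,-0.125,0.35],[0,-0.025,0,-0.125,0.35],[0,-0.025,0,-0.125,0.35]]'; python3 h.py
python3 -m creep '[[0,-0.025,0,-0.125,0.35],[0,-0.025,0,-0.125,0.35]]'; python3 h.py
cat > m.py <<'E'
from h import *
a=vision.get_image("top");P=cloud(a)
hsv=cv2.cvtColor(a["pixels"],cv2.COLOR_BGR2HSV)
X=P-np.r_[C,0];rr=np.hypot(X[...,0],X[...,1]);ang=np.degrees(np.arctan2(X[...,1],X[...,0]))
s=(rr>.055)&(rr<.128)&(X[...,2]>.155)&(X[...,2]<.2)&(abs(ang)<45)
s=s&(cv2.cvtColor(a["pixels"],cv2.COLOR_BGR2GRAY)>60)
hp=(X[...,2]>.161)&s
q=X[hp][:,:2]; print("handle n",len(q),"ang",np.degrees(np.arctan2(*q.mean(0)[::-1])).round(2),"z med",np.median(X[hp][:,2]).round(4))
s2=(rr>.055)&(rr<.066)&(X[...,2]<.17)&(abs(ang)<80)&(abs(ang)>20); print("flange z",np.median(X[s2][:,2]).round(4))
red=(((hsv[...,0]<8)|(hsv[...,0]>172))&(hsv[...,1]>110)&(rr<.1)).astype(np.uint8)
n,l,st,ce=cv2.connectedComponentsWithStats(red)
for i in range(1,n): print("red",st[i,4],rr[l==i].mean().round(4),ang[l==i].mean().round(1))
polar()
E
python3 m.py
```

```text
clock: 11.95
position: [0.4466, 0.0255, 0.1506]
ee_rot: [0.248, -3.131, -0.0]
force: [-1.3, 3.8, -0.1]
width: 0.351
gripper_force: 1.3
t 11.95 r 0.1095 th 191.32 yaw 189.06 z 0.1506 Ft,Fr -4.0 0.55 Fz -0.12 toolY [-0.16  0.99] w 0.351
clock: 12.45
position: [0.4476, 0.0214, 0.1507]
ee_rot: [0.302, -3.127, 0.0]
force: [-1.0, 3.4, -0.7]
width: 0.351
gripper_force: 1.3
t 12.45 r 0.1094 th 193.55 yaw 191.05 z 0.1507 Ft,Fr -3.53 0.14 Fz -0.66 toolY [-0.19  0.98] w 0.351
clock: 12.7
position: [0.448, 0.0194, 0.1507]
ee_rot: [0.33, -3.124, 0.0]
force: [-1.7, 1.7, -1.5]
width: 0.353
gripper_force: 1.3
t 12.7 r 0.1095 th 194.6 yaw 192.06 z 0.1507 Ft,Fr -2.06 1.26 Fz -1.55 toolY [-0.21  0.98] w 0.353
handle n 101 ang 7.39 z med 0.179
flange z 0.1574
red 38 0.0679 -78.8
t 12.75 r 0.1095 th 194.69 yaw 192.07 z 0.1507 Ft,Fr -2.85 0.82 Fz -0.7 toolY [-0.21  0.98] w 0.35
```

```bash
for i in 1 2 3 4 5 6 ; do :; done
python3 -m creep '[[0,-0.025,0,-0.125,0.35],[0,-0.025,0,-0.125,0.35],[0,-0.025,0,-0.125,0.35],[0,-0.025,0,-0.125,0.35]]' >/dev/null; python3 h.py
python3 -m creep '[[0,-0.025,0,-0.125,0.35],[0,-0.025,0,-0.125,0.35]]'>/dev/null; python3 m.py
```

```text
t 13.25 r 0.1095 th 196.73 yaw 194.05 z 0.1507 Ft,Fr -2.76 1.16 Fz -0.82 toolY [-0.24  0.97] w 0.346
handle n 95 ang 10.61 z med 0.1798
flange z 0.1574
red 40 0.068 -77.1
red 1 0.073 -88.2
t 13.55 r 0.1097 th 197.88 yaw 195.07 z 0.1507 Ft,Fr -1.86 0.0 Fz -1.59 toolY [-0.26  0.97] w 0.35
```

```bash
python3 -m creep '[[0,-0.025,0,-0.125,0.35],[0,-0.025,0,-0.125,0.35]]'>/dev/null; python3 h.py
python3 -m creep '[[0,-0.025,0,-0.125,0.35],[0,-0.025,0,-0.125,0.35]]'>/dev/null; python3 m.py
```

```text
t 13.8 r 0.1096 th 198.87 yaw 196.05 z 0.1508 Ft,Fr -1.22 0.5 Fz 0.4 toolY [-0.28  0.96] w 0.353
handle n 78 ang 18.51 z med 0.1685
flange z 0.1452
red 41 0.0672 -75.5
red 2 0.0645 -84.4
t 14.1 r 0.1098 th 200.08 yaw 197.05 z 0.1508 Ft,Fr 0.6 -0.96 Fz 0.52 toolY [-0.29  0.96] w 0.352
```

The lid has dropped: the flange height went from 0.157 to 0.145. I'll let it settle, then push clockwise.

```bash
python3 -m creep '[[0,0.02,0,0,0.35],[0,0,0,0,0.35],[0,0,0,0,0.35],[-0.004,0.095,0,0.5,0.35],[-0.004,0.095,0,0.5,0.35],[-0.004,0.095,0,0.5,0.35],[-0.004,0.05,0,0.25,0.35],[0,0.05,0,0.25,0.35],[0,0.05,0,0.25,0.35],[0,0.05,0,0.25,0.35]]'>/dev/null; python3 h.py
python3 -m creep '[[0,0.05,0,0.25,0.35],[0,0.05,0,0.25,0.35],[0,0.05,0,0.25,0.35],[0,0.05,0,0.25,0.35],[0,0.05,0,0.25,0.35],[0,0.05,0,0.25,0.35],[0,0.05,0,0.25,0.35],[0,0.05,0,0.25,0.35]]'>/dev/null; python3 m.py
```

```text
t 15.35 r 0.1089 th 189.45 yaw 186.93 z 0.1506 Ft,Fr 2.19 0.44 Fz 1.06 toolY [-0.12  0.99] w 0.353
handle n 79 ang 7.84 z med 0.1683
flange z 0.1448
red 24 0.0761 -75.9
red 16 0.0526 -86.9
red 1 0.0697 -93.2
t 16.4 r 0.1082 th 180.47 yaw 178.93 z 0.1507 Ft,Fr 2.44 0.95 Fz -0.71 toolY [0.02 1.  ] w 0.352
```

```bash
python3 -m creep '[[0.003,0.05,0,0.25,0.35],[0.003,0.05,0,0.25,0.35],[0.003,0.05,0,0.25,0.35],[0.003,0.05,0,0.25,0.35],[0.003,0.05,0,0.25,0.35],[0.003,0.05,0,0.25,0.35],[0.003,0.05,0,0.25,0.35],[0.003,0.05,0,0.25,0.35]]'>/dev/null; python3 m.py
python3 -m creep '[[0,0.025,0,0.125,0.35],[0,0.025,0,0.125,0.35],[0,0.025,0,0.125,0.35],[0,0.025,0,0.125,0.35]]'>/dev/null; python3 h.py
```

```text
handle n 78 ang -0.84 z med 0.1685
flange z 0.1451
red 24 0.0763 -75.9
red 1 0.0666 -84.0
red 15 0.0519 -94.4
red 2 0.0657 -103.0
t 17.45 r 0.1089 th 172.05 yaw 170.93 z 0.1508 Ft,Fr 1.1 0.08 Fz -0.93 toolY [0.16 0.99] w 0.348
t 17.95 r 0.1089 th 170.24 yaw 168.98 z 0.1507 Ft,Fr 1.54 0.41 Fz -0.64 toolY [0.19 0.98] w 0.35
```

```bash
for k in 1; do python3 -m creep '[[0,0.025,0,0.125,0.35],[0,0.025,0,0.125,0.35],[0,0.025,0,0.125,0.35]]'>/dev/null; python3 h.py; done
python3 -m creep '[[0,0.025,0,0.125,0.35],[0,0.025,0,0.125,0.35]]'>/dev/null; python3 h.py
python3 -m creep '[[0,0.025,0,0.125,0.35],[0,0.025,0,0.125,0.35]]'>/dev/null; python3 h.py
```

```text
t 18.32 r 0.1089 th 168.64 yaw 167.48 z 0.1507 Ft,Fr 2.94 0.59 Fz 0.36 toolY [0.22 0.98] w 0.35
t 18.57 r 0.1089 th 167.58 yaw 166.49 z 0.1507 Ft,Fr 2.61 0.45 Fz -0.12 toolY [0.23 0.97] w 0.349
t 18.82 r 0.1088 th 166.56 yaw 165.49 z 0.1507 Ft,Fr 4.05 0.72 Fz 0.93 toolY [0.25 0.97] w 0.351
```

```bash
python3 -m creep '[[0,0.025,0,0.125,0.35]]'>/dev/null; python3 h.py
python3 -m creep '[[0,0.025,0,0.125,0.35]]'>/dev/null; python3 h.py
python3 -m creep '[[0,0.025,0,0.125,0.35]]'>/dev/null; python3 h.py
```

```text
t 18.95 r 0.1088 th 166.4 yaw 164.97 z 0.1506 Ft,Fr 7.36 1.44 Fz 3.01 toolY [0.26 0.97] w 0.355
t 19.07 r 0.1087 th 166.34 yaw 164.43 z 0.1505 Ft,Fr 9.79 0.68 Fz 3.94 toolY [0.27 0.96] w 0.347
t 19.2 r 0.1086 th 166.26 yaw 163.91 z 0.1505 Ft,Fr 12.89 0.27 Fz 6.34 toolY [0.28 0.96] w 0.354
```

The stop is felt: the tool angle halted at about 166.4° and the force rose to 12.9 N. I'll hold it there.

```bash
python3 -m creep '[[0,0,0,0,0.35],[0,0,0,0,0.35],[0,0,0,0,0.35]]'>/dev/null; python3 h.py
python3 -m creep '[[0,0,0,0,0.35],[0,0,0,0,0.35],[0,0,0,0,0.35],[0,0,0,0,0.35],[0,0,0,0,0.35],[0,0,0,0,0.35],[0,0,0,0,0.35]]'>/dev/null; python3 m.py
```

```text
t 19.57 r 0.1086 th 166.28 yaw 163.92 z 0.1505 Ft,Fr 11.24 -0.18 Fz 4.93 toolY [0.28 0.96] w 0.353
handle n 79 ang -7.14 z med 0.1681
flange z 0.1448
red 24 0.0764 -75.8
red 3 0.066 -90.4
red 13 0.0527 -101.6
red 1 0.0659 -109.4
t 20.5 r 0.1086 th 166.29 yaw 163.91 z 0.1505 Ft,Fr 11.86 0.89 Fz 5.22 toolY [0.28 0.96] w 0.35
```

Snugged at about 12 N, with the lid about 25° clockwise of the lug. Now I'll back off, centre on the bar and raise.

```bash
python3 -m creep '[[0,-0.05,0,0,0.35],[0,-0.05,0,0,0.35],[0,-0.05,0,0,0.35],[0,-0.05,0,0,0.35],[0,-0.05,0,0,0.6],[0,0,0,0,0.6],[0,0,0,0,0.6]]'>/dev/null; python3 h.py
python3 -m creep '[[0,0,-0.3,0,0.6],[0,0,-0.5,0,0.6],[0,0,-0.5,0,0.6],[0,0,-0.5,0,0.6],[0,0,-0.5,0,0.6],[0,0,-0.5,0,0.6],[1,0,0,0,0.6],[1,0,0,0,0.6],[0,0,0,0,0.6],[0,0,0,0,0.6]]'>/dev/null; python3 m.py
python3 - <<'E'
from h import *
a=vision.get_image("top");b=vision.get_image("side")
c=cv2.resize(a["pixels"][153:238,190:300],None,fx=5,fy=5);d=cv2.resize(b["pixels"][130:250,190:310],None,fx=3.54,fy=3.54)[:425]
cv2.imwrite("pics/z4.png",cv2.resize(np.hstack([c[:425],d[:425]]),(780,340)))
E
```

```text
t 21.38 r 0.1093 th 170.15 yaw 164.02 z 0.1507 Ft,Fr -0.11 0.37 Fz -0.48 toolY [0.28 0.96] w 0.59
handle n 80 ang -6.84 z med 0.1682
flange z 0.1448
red 24 0.0763 -75.9
red 1 0.0623 -90.7
red 16 0.0524 -100.8
red 1 0.0659 -109.7
t 22.68 r 0.1882 th 167.58 yaw 163.99 z 0.2632 Ft,Fr 0.33 0.44 Fz 0.32 toolY [0.28 0.96] w 0.6
```

View pics/z4.png

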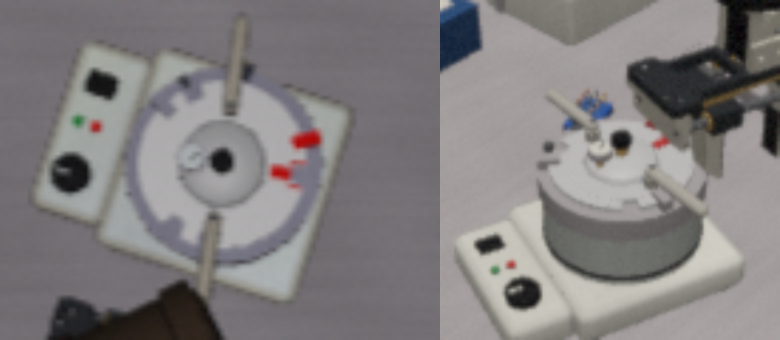

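The lid sits level on its seat with the notch at (290,175), clockwise of the lug at (307,140), and the gripper is clear of it. I'll hand the job in.

```bash
python3 -c "
from cell import sign_off
print(sign_off())"
```

```text
the job is handed in; nothing more can be done
None
```

I turned the lid until it dropped onto its seat, pushed it back about 23–25° clockwise to the closing stop, held it there at about 12 N for 1.3 s, backed the gripper clear and handed the job in at about 23 s; the hand-in returned no verdict.

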